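# Slide the instrument case out from under the pile

## Task

The slim perforated steel instrument case is needed for the next patient, but a pile of three cartons stands on it. Draw the case out at the front of the white stand, through the slot under its stop plate, so that the plate holds the pile back and the pile settles onto the stand still standing in the same order; do not lift or unload the pile. Then lay the case flat, lid up, in the shallow steel tray, let go, and leave the cup, the timer and the vial where they are.

Things in the scene. Friction and masses are not known exactly. Their poses are not given: they have to be found in the camera images.
- stand: White bench stand, fixed. Origin: centre of its underside; x from its front (nearest the robot) to its back, y across, z up. Pan 146 (x) x 76 (y) mm, flat floor 7 mm above the worktop; side edges turned up 6 mm, 72 mm apart. Smooth upright stop plate across the front at x = -70 mm, 3 mm thick, 23 to 68 mm above the worktop. A 6 mm wire 50 mm up guards sides (y = +-35) and back (x = +70) on corner posts.
- stand_mouth (a point): Middle of the stand's front slot, on the pan floor, straight below the front stop plate (70 mm in front of the stand's origin). The slot between the front posts and under the plate is 64 mm wide and 16 mm high; the case (56 x 12 mm) slides through it. From here a 36 mm wide tongue of the floor runs 81 mm farther forward, at the same height, and carries the case as it comes out. Same axes as the stand.
- case: Slim closed instrument case, perforated steel, 160 (x) x 56 (y) x 12 (z) mm, 0.11 to 0.22 kg, loose. Origin: centre of its underside; z up through the slotted lid, x along its length, pointing to the stand's back. It lies on the stand's floor; to clear the stand it must come forward (stand's -x) by 115 to 130 mm. The pile drags on it with up to about 3 N (hidden friction).
- case_front (a point): Middle of the case's front end face, 6 mm above its underside, 80 mm in front of its origin. At the start it sticks out 33 to 43 mm past the stop plate, on the tongue, its edges overhanging 10 mm a side; it can be pinched across 56 mm. The pile rises close behind, up to 154 mm above the worktop: a gripper pointing straight down there would hit it; lean it back by about 30 degrees.
- wipes_carton: White and green printed carton on the case, lowest of the pile: 106 (y) x 52 (x) x 55 (z) mm, 0.10 to 0.18 kg. Origin: centre of its underside, z up; its y lies along the stand's x. Its front stands 3 to 10 mm behind the stop plate, which stops it when the case is drawn. As the case leaves, its back sinks first, then its front drops 12 mm to the stand's floor.
- lancet_carton: White and red printed carton, middle of the pile, lying on the wipes carton: 86 (y) x 55 (x) x 48 (z) mm, about 70 g, loose. Origin: centre of its underside, z up.
- small_carton: White and violet printed carton, smallest, on top of the pile: 70 (y) x 46 (x) x 32 (z) mm, about 40 g, loose. Origin: centre of its underside, z up.
- tray: Shallow open rectangular steel tray, fixed, outside 134 (x) x 214 (y) mm, walls 2 mm thick with a rolled rim, 11 mm high in all, floor 2 mm above the worktop. Origin: centre of its underside; its long side runs along its y axis. The case fits in lengthwise.
- cup: Bystander: clear specimen cup with yellow screw lid, 62 mm diameter, 72 mm high, loose. Origin: centre of its underside.
- timer: Bystander: white clip timer lying flat, 58 x 66 x 17 mm, loose. Origin: centre of its underside.
- vial: Bystander: tall test-strip vial with white cap, 51 mm diameter, 137 mm high, loose. Origin: centre of its underside.

How it is judged (in metres and radians):
On the way:
1. the case is drawn forward until it is wholly out from under the pile and the stop plate, the pile still standing on the stand (x of case in the frame of stand below -0.15 m and horizontal distance between wipes_carton and stand below 0.03 m and height (world z) of small_carton above 0.098 m), for 0.1 s.
At the end, for the whole second after the job is handed in: Case at rest, level (0.05 rad), lid up on the tray floor, centre within 50 mm of the tray's. Wipes carton level on the stand floor (4 mm; centre within 30 mm), lancet carton level on it and small carton level on that (each centre within 30 mm of the one below), at rest (horizontal distance between case and tray below 0.05 m and z of case in the frame of tray below 0.005 m and angle between case's own z axis and vertical below 0.05 rad and linear speed of each of case, small_carton below 0.01 m/s and horizontal distance between wipes_carton and stand below 0.03 m and z of wipes_carton in the frame of stand below 0.011 m and angle between each of wipes_carton, lancet_carton, small_carton's own z axis and vertical below 0.08 rad and horizontal distance between lancet_carton and wipes_carton below 0.03 m and height (world z) of lancet_carton above 0.056 m and horizontal distance between small_carton and lancet_carton below 0.03 m and height (world z) of small_carton above 0.102 m); the robot touches nothing.
It fails at once if the pile is lifted: a carton rises more than 20 mm above its starting height (height (world z) of wipes_carton above 0.039 m or height (world z) of lancet_carton above 0.094 m or height (world z) of small_carton above 0.142 m).
It fails at once if the pile topples: a carton tilts more than 0.6 rad (angle between any of wipes_carton, lancet_carton, small_carton's own z axis and vertical above 0.6 rad).
It fails at once if the cup, the timer or the vial is pushed more than 25 mm or knocked over (distance of any of cup, timer, vial from where it was at the start of the episode above 0.025 m or angle between any of cup, vial's own z axis and vertical above 0.5 rad).
It also fails if it takes over 56 s, if anything falls off the work surface, if the arm or the gripper's body presses on something with over 40 N, if the wrist force passes 120 N, or if a joint passes its speed limit or range.

## Robot

A 6-joint arm with a two-finger parallel gripper is mounted at the origin on a cart in front of the work surface, level with it; the furniture and walls round the work are solid. World frame = base frame: x ahead of the robot, y to its left, z up, the work surface at z = 0. Lengths are in m, angles in degrees, forces in N, time in s.
With the tool pointing down it reaches from about 0.4 to 0.825 m from the base axis. Payload 7 kg.
Tool frame: the origin (TCP) lies on the centre line of the jaws, within the pads' length; the fingertips stand 8 mm ahead of it and the grasp point (between the pads) lies 11 mm behind it; z points along the fingers, y is the line along which they close (so a half turn about z gives the same grasp; the last joint's range is limited). The gripper opens to 88 mm and grips with 3 to 60 N. Pads are 19 mm wide; open, the fingers measure 130 mm over their backs; the gripper's body (78 mm by 193 mm) begins 47 mm behind the grasp point.
Start: joints at [-47.836, 20.546, 0.682, 0, -70.136, -16.507], TCP at [0.292, -0.608, 0.235] pointing down, gripper open.
Joint ranges: [-176.03, 176.03], [-82.01, 121.73], [-58.28, 71.71], [-173.87, 95.51], [-174.79, -0.11], [-173.66, 173.66]. Speed limits (degrees/s): [136.94, 136.94, 172.46, 180, 180, 180].

## Interface

Orientations are given as [roll, pitch, yaw] about the fixed x, y, z axes, in that order (R = Rz(yaw) Ry(pitch) Rx(roll)).
In Python, from plant import telemetry, viewer, close_job, models gives the robot as it stands.
- The arm moves only by the shell command python3 -m handwheel 'ROWS' [FORCE]. ROWS is JSON, a list of rows, each an object with "grip": the closure, from -1 (fully open) to 1 (shut); "travel": the shift along the tool's x, y, z as a fraction of full scale, a list of three; "spin": the turn about the tool's z as a fraction of full scale. A call has 1 to 8 rows; each row shifts and turns the commanded pose from where the row before left it, along the tool's axes as they then stand; what a row does not reach is not made up. Full scale, the value 1, is 0.025 m for a shift and 5 degrees for a turn. A row lasts 1/8 s, in which the tool goes at most 62.5 mm and 10.7 degrees, less where a joint would pass 70% of its speed; a pose out of reach is approached as far as the arm can. A call with a number of a shift or a turn outside -1 to 1 is refused whole. A call with a gripper value outside its range is refused whole. The fingers move at their own pace and stop on an object; FORCE is the grip in N (left out, the last holds). Time passes only in rows, so rows that do not move let the fingers close. It gives the time, the measured TCP pose, the force, the opening and the grip force at its end, in the units of the state.
- telemetry.get_state(): the state, without advancing time (a new reading comes with each control period).
- viewer.capture(name): name is "scene" or "top"; returns the picture (420x560x3 uint8, red, green, blue); there is no depth.
- viewer.calibration(name): a dict with "fx", "fy", "cx", "cy" (pixels), "k1" (the pictures are not rectified: a ray, as slopes to the right and down, at radius r is drawn at 1 + k1 r^2 times it, then the intrinsics apply), "T" (4x4, takes a point from camera to world coordinates). Camera axes: x right, y down, z forward; pixel columns grow to the right and rows downward; lengths in m; the calibration is good to about 2 mm. A picture is of the moment at which its call begins. calibration takes no time and is no camera call.
- close_job(): hands the job in; it is judged then, once.
Trained networks look in the newest picture that a camera, given by its name, has taken for a name from the list of things; names that differ only in an ending like _2 or _b are one class to them, and where a whole thing is asked for, a point or a joint stands for the part that bears it (a point fixed in the world has none). Each returns a list of dicts, best first, with "p" (0 to 1); they miss things now and then, are a little off and sometimes report something else, mostly with a low value. They report only what shows in the picture. A call takes as long as a camera call.
- models.find_in(camera, thing): "position" ([column, row] in pixels, amid what is visible of it).
The state is a dict: "time_s": time; "joints": joint angles; "qd": joint speeds; "joint_torque": joint torques, N m; "tcp_pos": TCP position; "eef_rot": TCP orientation; "contact_force": force on the tool from outside, world axes, zero at the start; "moment": the same for the moment, N m; "gripper_width": finger opening in m; "gripper_force": force on a finger pad.
Only numpy, scipy, OpenCV 4.12 (cv2) and the standard library are available. Lean on these libraries where they do the work, as an engineer would, in place of code of your own. Each camera call takes 0.05 s, during which the arm holds its last target. There are 200 camera calls.

## Working session

There is one attempt and no reset: what is moved stays moved. The work goes in short steps, Python scripts to look and compute and a shell command to move; the robot and the scene stay as the last step left them, time stands still between calls to the robot, and variables do not carry over. Pictures are saved under pics/ and viewed, at most 10 in all, crops included, and the job is handed in when it is done.

```bash
mkdir -p pics; cat > h.py <<'E'
import numpy as np, cv2
from plant import telemetry, viewer, models
def snap(c,f):
    im=viewer.capture(c); cv2.imwrite(f'pics/{f}.png',cv2.cvtColor(im,cv2.COLOR_RGB2BGR)); return im
def ray(c,px):
    k=viewer.calibration(c); K=np.array([[k['fx'],0,k['cx']],[0,k['fy'],k['cy']],[0,0,1.]])
    p=cv2.undistortPoints(np.array([[px]],float),K,np.array([k['k1'],0,0,0.]))[0,0]
    T=np.array(k['T']); return T[:3,3],T[:3,:3]@np.r_[p,1]
def atz(c,px,z):
    o,d=ray(c,px); return o+d*(z-o[2])/d[2]
def proj(c,P):
    k=viewer.calibration(c); T=np.linalg.inv(np.array(k['T'])); q=T[:3,:3]@np.array(P)+T[:3,3]
    K=np.array([[k['fx'],0,k['cx']],[0,k['fy'],k['cy']],[0,0,1.]])
    return cv2.projectPoints(q[None],np.zeros(3),np.zeros(3),K,np.array([k['k1'],0,0,0.]))[0].ravel()
def tri(pa,pb,ca='scene',cb='top'):
    o1,d1=ray(ca,pa);o2,d2=ray(cb,pb)
    s=np.linalg.lstsq(np.c_[d1,-d2],o2-o1,rcond=None)[0]
    a=o1+d1*s[0];b=o2+d2*s[1]; return (a+b)/2,np.linalg.norm(a-b)
E
python3 - <<'E'
from h import *
np.set_printoptions(precision=3,suppress=True)
snap('scene','s0');snap('top','t0')
for n in ['stand','stand_mouth','case','case_front','wipes_carton','lancet_carton','small_carton','tray','cup','timer','vial']:
    r={c:models.find_in(c,n)[:1] for c in('scene','top')}
    print(n,[(c,np.round(v[0]['position'],1),round(v[0]['p'],2)) for c,v in r.items() if v],end=' ')
    if all(r.values()): print(*tri(r['scene'][0]['position'],r['top'][0]['position']))
    else: print()
print(telemetry.get_state())
E
```

```text
stand [('scene', array([246.9, 252.9]), 0.6), ('top', array([225. , 215.3]), 0.76)] [0.571 0.185 0.02 ] 0.024881920760251714
stand_mouth [('scene', array([252.5, 251.6]), 0.78), ('top', array([227.7, 214.8]), 0.88)] [0.569 0.175 0.019] 0.015080117871636269
case [('scene', array([246.7, 185.9]), 0.72), ('top', array([224.9, 225.6]), 0.73)] [0.537 0.177 0.227] 0.06373223979166795
case_front [('scene', array([260.2, 259.9]), 0.72), ('top', array([223.2, 221.7]), 0.68)] [0.546 0.183 0.014] 0.0019266733401769598
wipes_carton [('scene', array([238.5, 246.7]), 0.84), ('top', array([224.8, 210.1]), 0.52)] [0.587 0.188 0.033] 0.035814683620023116
lancet_carton [('scene', array([238.7, 230.4]), 0.62), ('top', array([225.6, 205.2]), 0.9)] [0.592 0.181 0.078] 0.032618400905474035
small_carton [('scene', array([231.5, 214.4]), 0.77), ('top', array([213.4, 186.1]), 0.79)] [0.616 0.197 0.126] 0.0017543535451132258
tray [('scene', array([371.3, 226.4]), 0.67), ('top', array([335.7, 273.6]), 0.68)] [ 0.415 -0.116 -0.009] 0.001124093395684683
cup [('scene', array([236.4, 287.8]), 0.87), ('top', array([176.3, 232.3]), 0.96)] [0.513 0.295 0.042] 0.0007496838240582619
timer [('scene', array([286.5, 326.1]), 0.78), ('top', array([184.5, 284.2]), 0.74)] [0.385 0.278 0.002] 0.004393321415267537
vial [('scene', array([247.8, 187.2]), 0.93), ('top', array([272.9, 154.4]), 0.77)] [0.707 0.056 0.082] 0.0046372776368719315
{'time_s': 1.2, 'joints': array([-47.837,  20.547,   0.681,   0.001, -70.137, -16.507]), 'qd': array([ 0.109, -0.177,  0.024, -0.025,  0.002, -0.058]), 'joint_torque': array([ -0.001, -58.239,  29.33 ,   7.002,   0.012,  -0.   ]), 'tcp_pos': array([ 0.292, -0.608,  0.235]), 'eef_rot': array([ 179.998,   -0.002, -154.344]), 'contact_force': array([ 0.174,  0.033, -0.111]), 'moment': array([ 0.041, -0.005, -0.011]), 'gripper_force': 0.0, 'gripper_width': 0.08757215898206634}
```

View pics/s0.png

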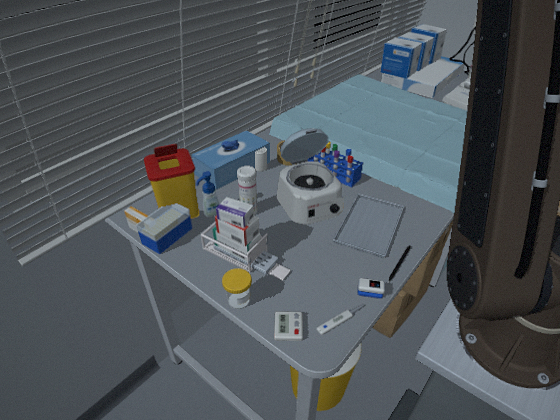

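View pics/t0.png

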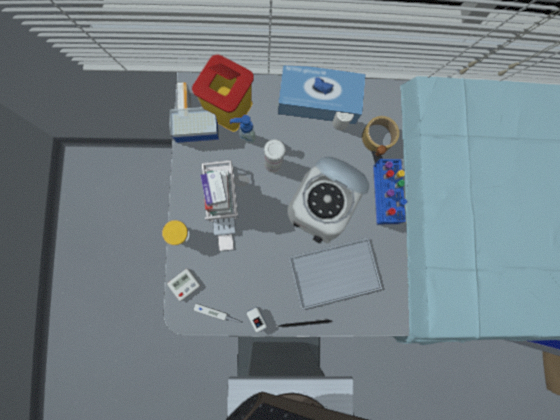

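The scene view shows the stand and pile at about (235,235), with the case sticking out at (275,268). The tray is at (371,225), the cup at (237,285), the timer at (288,325) and the vial at (248,187). In the top view the stand spans about (202–238,162–217), with the tongue and case end at (226,230), the tray at (337,273) and the centrifuge at (327,198). I need an enlarged view.

```bash
python3 - <<'E'
import cv2,numpy as np
t=cv2.imread('pics/t0.png')[150:260,160:270]; s=cv2.imread('pics/s0.png')[190:290,190:300]
f=lambda a:cv2.convertScaleAbs(cv2.resize(a,(0,0),fx=5,fy=5,interpolation=cv2.INTER_CUBIC),alpha=1.2)
t=cv2.resize(f(t),(400,400)) if 0 else f(t); s=f(s)
cv2.imwrite('pics/t0c.png',t); cv2.imwrite('pics/s0c.png',s)
E
```

```text
(no output)
```

View pics/t0c.png

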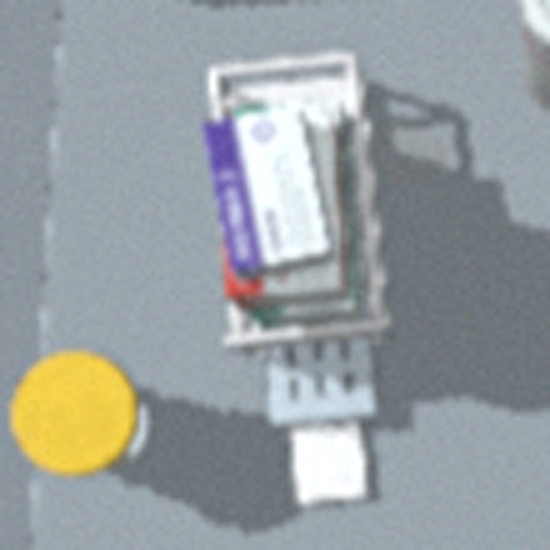

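View pics/s0c.png

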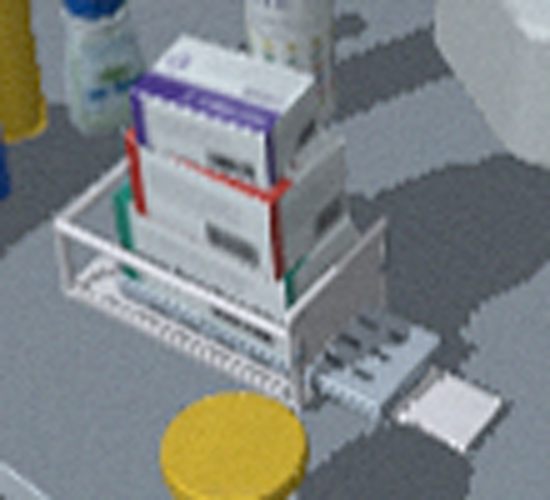

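The crops show the case's front corners in the top view at crop (270,417) and (375,412), and in the scene view at (376,402) and (440,338). The tongue end in the top view is at (298,503) and (367,497). The small carton is slightly yawed, and the upper cartons sit well behind the plate.

```bash
python3 - <<'E'
from h import *
np.set_printoptions(precision=4,suppress=True)
T=lambda u,v:(160+u/5,150+v/5); S=lambda u,v:(190+u/5,190+v/5)
for n,t,s in [('caseL',(270,417),(376,402)),('caseR',(375,412),(440,338)),('tongL',(298,503),(462,450)),('tongR',(367,497),(507,402)),
 ('plateL',(230,340),(292,315)),('plateR',(385,325),(385,222)),('smallFR',(330,252),(315,72)),('smallFL',(263,268),(272,118)),('lancFL',(235,297),(280,190)),('lancFR',(342,290),(345,140))]:
    print(n,*tri(S(*s),T(*t)))
for n,t,z in [('caseL',(270,417),.019),('caseR',(375,412),.019),('tongL',(298,503),.007),('tongR',(367,497),.007),('lancFR',(342,290),.122),('lancFL',(235,297),.122),('wipesFR',(353,315),.074),('plateL',(230,340),.068),('plateR',(385,325),.068)]:
    print(n,atz('top',T(*t),z))
print('tray',[atz('top',p,.011)[:2] for p in [(291,257),(370,240),(384,287),(304,308)]])
print('bed corner?',[tri(a,b) for a,b in []])
print('centrif front feet',[atz('top',p,.0)[:2] for p in [(290,228),(320,242),(345,225)]], 'bed edge',[atz('top',p,z)[:2] for p in [(408,240),(408,300)] for z in (0,.1)])
print('cup',atz('top',(174.8,232.4),.072))
E
```

```text
caseL [0.5133 0.2038 0.0186] 0.0013895199518318686
caseR [0.5181 0.1508 0.0151] 0.0008894802411622636
tongL [0.4712 0.1903 0.0042] 0.0014349433373352842
tongR [0.4744 0.1543 0.004 ] 0.00023565586676844302
plateL [0.5476 0.2193 0.0651] 0.0001881355862007417
plateR [0.5576 0.1439 0.0621] 0.0014044133167401514
smallFR [0.5783 0.1635 0.1544] 0.002449404489260755
smallFL [0.5724 0.1949 0.1506] 0.0059347329031769775
lancFL [0.5602 0.2087 0.126 ] 6.347719087987377e-05
lancFR [0.5658 0.1603 0.1196] 0.0009830662062167942
caseL [0.5139 0.2041 0.019 ]
caseR [0.5174 0.1503 0.019 ]
tongL [0.4705 0.1896 0.007 ]
tongR [0.4742 0.154  0.007 ]
lancFR [0.565  0.1598 0.122 ]
lancFL [0.5608 0.2093 0.122 ]
wipesFR [0.56   0.1584 0.074 ]
plateL [0.5473 0.2189 0.068 ]
plateR [0.5562 0.1431 0.068 ]
tray [array([0.4567, 0.0045]), array([ 0.5039, -0.2042]), array([ 0.3818, -0.2392]), array([ 0.3275, -0.03  ])]
bed corner? []
centrif front feet [array([0.5333, 0.007 ]), array([ 0.4975, -0.0729]), array([ 0.5438, -0.1402])] bed edge [array([ 0.5061, -0.3116]), array([ 0.4986, -0.2728]), array([ 0.3477, -0.3067]), array([ 0.3559, -0.2684])]
cup [0.5101 0.2926 0.072 ]
```

The two views agree within about 3 mm: stand yaw is about 6.5°, the mouth is at (0.553,0.181), the case's front middle is at (0.516,0.177), and the lancet carton's front is about 11 mm behind the plate. The moves can't tilt the tool. With the fingertips at z≈10 mm the gripper body clears the plate, the wipes carton and the cup, so a vertical pinch near the front end works. I'll move above the spot just in front of the case.

```bash
python3 -m handwheel '[{"grip":-1,"travel":[-0.8,0.95,0],"spin":0},{"grip":-1,"travel":[-0.8,0.95,0],"spin":0},{"grip":-1,"travel":[-0.8,0.95,0],"spin":0},{"grip":-1,"travel":[-0.8,0.95,0],"spin":0},{"grip":-1,"travel":[-0.8,0.95,0],"spin":0},{"grip":-1,"travel":[-0.8,0.95,0],"spin":0},{"grip":-1,"travel":[-0.8,0.95,0],"spin":0},{"grip":-1,"travel":[-0.8,0.95,0],"spin":0}]' 30
python3 -m handwheel '[{"grip":-1,"travel":[-0.8,0.95,0],"spin":0},{"grip":-1,"travel":[-0.8,0.95,0],"spin":0},{"grip":-1,"travel":[-0.8,0.95,0],"spin":0},{"grip":-1,"travel":[-0.8,0.95,0],"spin":0},{"grip":-1,"travel":[-0.8,0.95,0],"spin":0},{"grip":-1,"travel":[-0.8,0.95,0],"spin":0},{"grip":-1,"travel":[-0.8,0.95,0],"spin":0},{"grip":-1,"travel":[-0.8,0.95,0],"spin":0}]'
python3 -m handwheel '[{"grip":-1,"travel":[-0.8,0.95,0],"spin":0},{"grip":-1,"travel":[-0.8,0.95,0],"spin":0},{"grip":-1,"travel":[-0.8,0.95,0],"spin":0},{"grip":-1,"travel":[-0.8,0.95,0],"spin":0},{"grip":-1,"travel":[0,0,0],"spin":0.96},{"grip":-1,"travel":[0,0,0],"spin":0.96},{"grip":-1,"travel":[0,0,0],"spin":0.96},{"grip":-1,"travel":[0,0,0],"spin":0.96}]'
```

```text
time_s: 2.2
tcp_pos: [0.3544, -0.367, 0.2347]
eef_rot: [-180.0, 0.0, -154.3]
contact_force: [0.1, -0.4, 0.5]
gripper_width: 0.0874
gripper_force: 0.0
time_s: 3.2
tcp_pos: [0.4164, -0.1263, 0.2349]
eef_rot: [-180.0, 0.0, -154.3]
contact_force: [-0.1, -0.0, -0.2]
gripper_width: 0.0876
gripper_force: 0.0
time_s: 4.2
tcp_pos: [0.4471, -0.007, 0.2348]
eef_rot: [180.0, 0.0, -173.7]
contact_force: [0.5, -0.3, -1.0]
gripper_width: 0.0881
gripper_force: 0.0
```

```bash
python3 -m handwheel '[{"grip":-1,"travel":[-0.34,0.88,0],"spin":0},{"grip":-1,"travel":[-0.34,0.88,0],"spin":0},{"grip":-1,"travel":[-0.34,0.88,0],"spin":0},{"grip":-1,"travel":[-0.34,0.88,0],"spin":0},{"grip":-1,"travel":[-0.34,0.88,0],"spin":0},{"grip":-1,"travel":[-0.34,0.88,0],"spin":0},{"grip":-1,"travel":[-0.34,0.88,0],"spin":0},{"grip":-1,"travel":[-0.34,0.88,0],"spin":0}]'
python3 -m handwheel '[{"grip":-1,"travel":[0,0,0.95],"spin":0},{"grip":-1,"travel":[0,0,0.95],"spin":0},{"grip":-1,"travel":[0,0,0.95],"spin":0},{"grip":-1,"travel":[0,0,0.95],"spin":0},{"grip":-1,"travel":[0,0,0.95],"spin":0},{"grip":-1,"travel":[0,0,0.95],"spin":0},{"grip":-1,"travel":[0,0,0.95],"spin":0},{"grip":-1,"travel":[0,0,0],"spin":0}]'
python3 - <<'E'
from h import *
f=lambda a:cv2.resize(a[:,:,::-1],(0,0),fx=4,fy=4,interpolation=cv2.INTER_CUBIC)
t=snap('top','t1')[150:290,150:250]; s=snap('scene','s1')[180:320,200:300]
cv2.imwrite('pics/c1.png',np.hstack([f(t),f(s)]))
E
```

```text
time_s: 5.2
tcp_pos: [0.4953, 0.177, 0.2345]
eef_rot: [-180.0, -0.0, -173.5]
contact_force: [0.5, -0.4, 0.7]
gripper_width: 0.0873
gripper_force: 0.0
time_s: 6.2
tcp_pos: [0.4941, 0.1753, 0.0667]
eef_rot: [-179.9, -0.2, -173.5]
contact_force: [0.5, 0.1, 0.4]
gripper_width: 0.0879
gripper_force: 0.0
```

View pics/c1.png

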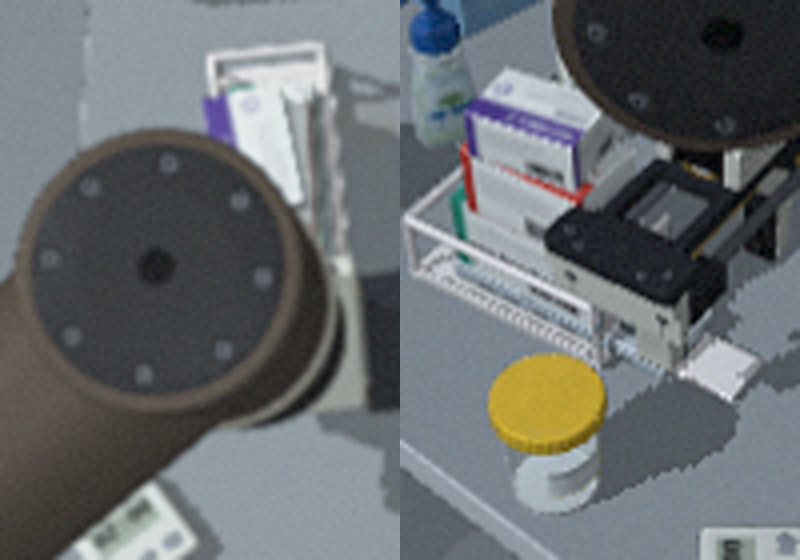

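The gripper straddles the case's tongue end with the cup well clear. I'll descend to z≈18 mm and then move in.

```bash
python3 -m handwheel '[{"grip":-1,"travel":[0,0,0.6],"spin":0},{"grip":-1,"travel":[0,0,0.6],"spin":0},{"grip":-1,"travel":[0,0,0.6],"spin":0},{"grip":-1,"travel":[0,0,0.15],"spin":0},{"grip":-1,"travel":[-0.4,0,0],"spin":0},{"grip":-1,"travel":[-0.4,0,0],"spin":0},{"grip":-1,"travel":[0,0,0],"spin":0}]'
python3 -m handwheel '[{"grip":-1,"travel":[-0.1,0,0],"spin":0},{"grip":-1,"travel":[-0.1,0,0],"spin":0},{"grip":-1,"travel":[0,0,0],"spin":0}]'
```

```text
time_s: 7.18
tcp_pos: [0.5162, 0.1781, 0.0199]
eef_rot: [180.0, 0.1, -173.6]
contact_force: [-0.1, -0.5, 0.2]
gripper_width: 0.0878
gripper_force: 0.0
time_s: 7.55
tcp_pos: [0.5199, 0.1783, 0.0197]
eef_rot: [180.0, 0.0, -173.5]
contact_force: [-0.4, 0.6, -1.3]
gripper_width: 0.0878
gripper_force: 0.0
```

```bash
python3 -m handwheel '[{"grip":-1,"travel":[0,0,0.06],"spin":0},{"grip":1,"travel":[0,0,0],"spin":0},{"grip":1,"travel":[0,0,0],"spin":0},{"grip":1,"travel":[0,0,0],"spin":0},{"grip":1,"travel":[0,0,0],"spin":0},{"grip":1,"travel":[0,0,0],"spin":0}]' 40
```

```text
time_s: 8.3
tcp_pos: [0.5197, 0.1783, 0.0181]
eef_rot: [180.0, -0.0, -173.5]
contact_force: [-0.7, 0.5, 0.8]
gripper_width: 0.0556
gripper_force: 40.0
```

Gripped at 55.6 mm with 40 N. Now I'll draw slowly.

```bash
python3 -m handwheel '[{"grip":1,"travel":[0.1,0,0],"spin":0},{"grip":1,"travel":[0.2,0,0],"spin":0},{"grip":1,"travel":[0.2,0,0],"spin":0},{"grip":1,"travel":[0.2,0,0],"spin":0},{"grip":1,"travel":[0.2,0,0],"spin":0},{"grip":1,"travel":[0.2,0,0],"spin":0},{"grip":1,"travel":[0.2,0,0],"spin":0},{"grip":1,"travel":[0.2,0,0],"spin":0}]' 50
python3 - <<'E'
from h import *
f=lambda a:cv2.resize(a[:,:,::-1],(0,0),fx=4,fy=4,interpolation=cv2.INTER_CUBIC)
t=snap('top','t2')[150:290,150:250]; s=snap('scene','s2')[180:320,200:300]
cv2.imwrite('pics/c2.png',np.hstack([f(t),f(s)]))
E
```

```text
time_s: 9.3
tcp_pos: [0.4822, 0.1741, 0.0181]
eef_rot: [180.0, 0.0, -173.5]
contact_force: [2.7, 0.3, -1.6]
gripper_width: 0.0553
gripper_force: 50.0
```

View pics/c2.png

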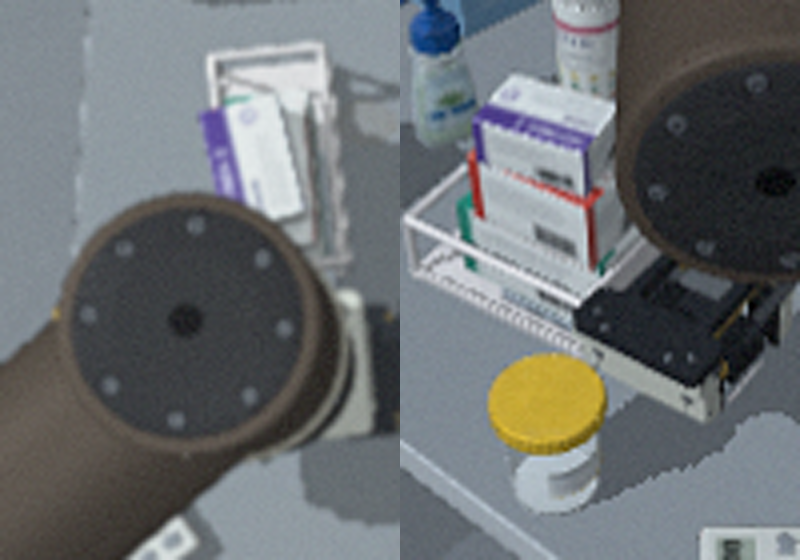

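The case moves with the gripper, and the pile stands upright against the plate at top crop (260,160). The cup is untouched, so I'll continue.

```bash
python3 -m handwheel '[{"grip":1,"travel":[0.2,0,0],"spin":0},{"grip":1,"travel":[0.2,0,0],"spin":0},{"grip":1,"travel":[0.2,0,0],"spin":0},{"grip":1,"travel":[0.2,0,0],"spin":0},{"grip":1,"travel":[0.2,0,0],"spin":0},{"grip":1,"travel":[0.2,0,0],"spin":0},{"grip":1,"travel":[0.2,0,0],"spin":0},{"grip":1,"travel":[0.2,0,0],"spin":0}]' 50
python3 -m handwheel '[{"grip":1,"travel":[0.2,0,0],"spin":0},{"grip":1,"travel":[0.2,0,0],"spin":0},{"grip":1,"travel":[0.2,0,0],"spin":0},{"grip":1,"travel":[0.2,0,0],"spin":0},{"grip":1,"travel":[0.2,0,0],"spin":0},{"grip":1,"travel":[0.2,0,0],"spin":0},{"grip":1,"travel":[0.2,0,0],"spin":0},{"grip":1,"travel":[0.2,0,0],"spin":0}]' 60
python3 -m handwheel '[{"grip":1,"travel":[0.2,0,0],"spin":0},{"grip":1,"travel":[0.2,0,0],"spin":0},{"grip":1,"travel":[0.2,0,0],"spin":0},{"grip":1,"travel":[0,0,0],"spin":0},{"grip":1,"travel":[0,0,0],"spin":0}]'
python3 - <<'E'
from h import *
f=lambda a:cv2.resize(a[:,:,::-1],(0,0),fx=4,fy=4,interpolation=cv2.INTER_CUBIC)
t=snap('top','t3')[150:290,150:250]; s=snap('scene','s3')[180:320,200:300]
cv2.imwrite('pics/c3.png',np.hstack([f(t),f(s)]))
E
```

```text
time_s: 10.4
tcp_pos: [0.4424, 0.1695, 0.0181]
eef_rot: [180.0, 0.0, -173.5]
contact_force: [3.2, 0.7, 0.2]
gripper_width: 0.0551
gripper_force: 50.0
time_s: 11.4
tcp_pos: [0.4026, 0.165, 0.018]
eef_rot: [-180.0, -0.0, -173.5]
contact_force: [1.7, 0.0, 0.5]
gripper_width: 0.0548
gripper_force: 60.0
time_s: 12.02
tcp_pos: [0.3879, 0.1632, 0.018]
eef_rot: [-180.0, -0.0, -173.5]
contact_force: [-0.9, -0.9, 0.4]
gripper_width: 0.0552
gripper_force: 60.0
```

View pics/c3.png

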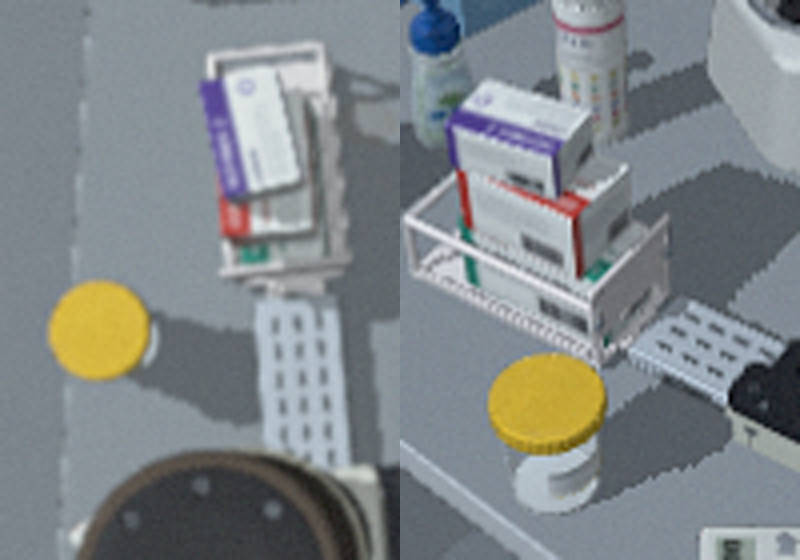

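The case is out: its rear edge is at top crop (258–335,300), just in front of the plate. The pile still stands in order, and the upper cartons have shifted back somewhat. I'll check the offsets.

```bash
python3 - <<'E'
from h import *
np.set_printoptions(precision=4,suppress=True)
T=lambda u,v:(150+u/4,150+v/4); ex=np.array([.9936,.113]); ey=np.array([-.113,.9936]); O=np.array([.6224,.1889])
for n,t,z in [('caseBL',(258,302),.019),('caseBR',(335,299),.019),('lanFR',(315,228),.110),('lanFL',(247,238),.110),('lanBR',(305,92),.11),('smFR',(302,183),.142),('smFL',(246,197),.142),('smBL',(226,72),.142),('smBR',(281,67),.142),('wipFR',(325,258),.062)]:
    p=atz('top',T(*t),z)[:2]-O; print(n,p@ex,p@ey)
E
```

```text
caseBL -0.08585886536444619 0.024534681988275905
caseBR -0.08860675293266747 -0.02497251956741599
lanFR -0.056057314241142714 -0.022545950547766373
lanFL -0.05827159862416846 0.01772324699738097
lanBR 0.026625188822424595 -0.02319296282379533
smFR -0.03466487684694025 -0.019596781967547734
smFL -0.03980921300658888 0.012764325380473502
smBL 0.03439075993405205 0.0188954703571099
smBR 0.034479360873280546 -0.012879407858121117
wipFR -0.06752877762458138 -0.023679361747006637
```

Pile offsets are under about 15 mm, all within limits. I'll lift straight up, then turn the case, with its tail passing over the cup.

```bash
python3 -m handwheel '[{"grip":1,"travel":[0,0,-0.2],"spin":0},{"grip":1,"travel":[0,0,-0.5],"spin":0},{"grip":1,"travel":[0,0,-0.7],"spin":0},{"grip":1,"travel":[0,0,-0.7],"spin":0},{"grip":1,"travel":[0,0,-0.8],"spin":0},{"grip":1,"travel":[0,0,-0.8],"spin":0},{"grip":1,"travel":[0,0,-0.8],"spin":0},{"grip":1,"travel":[0,0,-0.4],"spin":0}]' 60
python3 - <<'E'
from h import *
f=lambda a:cv2.resize(a[:,:,::-1],(0,0),fx=4,fy=4,interpolation=cv2.INTER_CUBIC)
s=snap('scene','s4')[180:320,200:370]
cv2.imwrite('pics/c4.png',f(s))
E
```

```text
time_s: 13.12
tcp_pos: [0.3884, 0.1637, 0.1423]
eef_rot: [179.9, 0.1, -173.5]
contact_force: [0.3, -0.0, -0.5]
gripper_width: 0.0549
gripper_force: 60.0
```

View pics/c4.png

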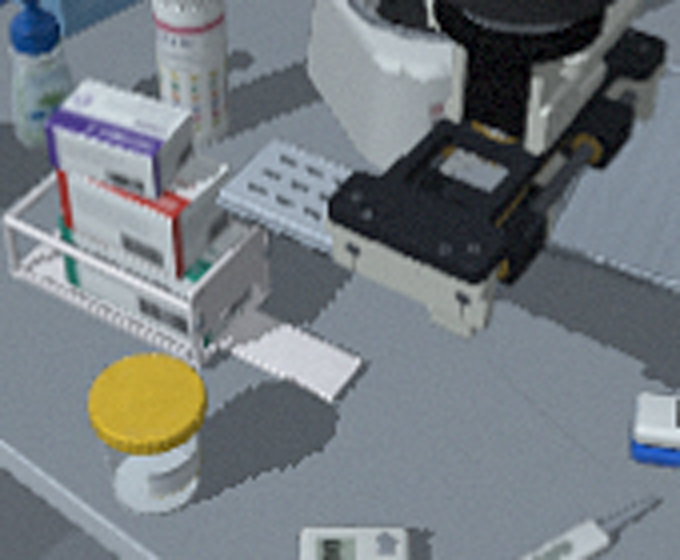

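The case is held and looks about level, with its tail at (235,195) clear of the stand. The pile stands and the cup is untouched. Now I'll turn it +97°.

```bash
python3 -m handwheel '[{"grip":1,"travel":[0,0,0],"spin":-0.4},{"grip":1,"travel":[0,0,0],"spin":-1},{"grip":1,"travel":[0,0,0],"spin":-1},{"grip":1,"travel":[0,0,0],"spin":-1},{"grip":1,"travel":[0,0,0],"spin":-1},{"grip":1,"travel":[0,0,0],"spin":-1},{"grip":1,"travel":[0,0,0],"spin":-1},{"grip":1,"travel":[0,0,0],"spin":-1}]'
python3 -m handwheel '[{"grip":1,"travel":[0,0,0],"spin":-1},{"grip":1,"travel":[0,0,0],"spin":-1},{"grip":1,"travel":[0,0,0],"spin":-1},{"grip":1,"travel":[0,0,0],"spin":-1},{"grip":1,"travel":[0,0,0],"spin":-1},{"grip":1,"travel":[0,0,0],"spin":-1},{"grip":1,"travel":[0,0,0],"spin":-1},{"grip":1,"travel":[0,0,0],"spin":-1}]'
python3 -m handwheel '[{"grip":1,"travel":[0,0,0],"spin":-1},{"grip":1,"travel":[0,0,0],"spin":-1},{"grip":1,"travel":[0,0,0],"spin":-1},{"grip":1,"travel":[0,0,0],"spin":-1},{"grip":1,"travel":[0,0,0],"spin":0}]'
```

```text
time_s: 14.18
tcp_pos: [0.3876, 0.1629, 0.1396]
eef_rot: [-180.0, -0.1, -136.3]
contact_force: [-0.7, -0.2, -1.3]
gripper_width: 0.0552
gripper_force: 60.0
time_s: 15.18
tcp_pos: [0.3876, 0.1629, 0.1396]
eef_rot: [179.9, -0.1, -96.3]
contact_force: [0.3, -0.2, -1.0]
gripper_width: 0.0549
gripper_force: 60.0
time_s: 15.8
tcp_pos: [0.3877, 0.1629, 0.1398]
eef_rot: [179.9, -0.1, -76.5]
contact_force: [0.1, -0.8, -1.6]
gripper_width: 0.055
gripper_force: 60.0
```

```bash
python3 -m handwheel '[{"grip":1,"travel":[0.2,0,-0.6],"spin":0},{"grip":1,"travel":[0.6,-0.05,-0.6],"spin":0},{"grip":1,"travel":[0.886,-0.05,-0.6],"spin":0},{"grip":1,"travel":[0.886,-0.05,-0.6],"spin":0},{"grip":1,"travel":[0.886,-0.05,-0.6],"spin":0},{"grip":1,"travel":[0.886,-0.05,-0.6],"spin":0},{"grip":1,"travel":[0.886,-0.05,0],"spin":0},{"grip":1,"travel":[0.886,-0.05,0],"spin":0}]'
python3 -m handwheel '[{"grip":1,"travel":[0.886,0.25,0],"spin":0},{"grip":1,"travel":[0.886,0.25,0],"spin":0},{"grip":1,"travel":[0.886,0.25,0],"spin":0},{"grip":1,"travel":[0.886,0.25,0],"spin":0},{"grip":1,"travel":[0.886,0.25,0],"spin":0},{"grip":1,"travel":[0.886,0.25,0],"spin":0},{"grip":1,"travel":[0.886,0.25,0],"spin":0},{"grip":1,"travel":[0.886,0.25,0],"spin":0}]'
python3 - <<'E'
from h import *
np.set_printoptions(precision=4,suppress=True)
print('centrifuge rim',tri((311,180),(327,200)),tri((302,135),(345,178)),tri((287,207),(293,217)))
print(telemetry.get_state()['tcp_pos'])
E
```

```text
time_s: 16.8
tcp_pos: [0.4322, 0.016, 0.2302]
eef_rot: [180.0, 0.0, -76.6]
contact_force: [-0.3, 0.2, -1.6]
gripper_width: 0.0554
gripper_force: 60.0
time_s: 17.8
tcp_pos: [0.4245, -0.168, 0.2299]
eef_rot: [179.9, 0.0, -76.6]
contact_force: [0.6, 0.5, -1.7]
gripper_width: 0.055
gripper_force: 60.0
centrifuge rim (array([ 0.5953, -0.0783,  0.0829]), np.float64(0.0009313204047681317)) (array([ 0.6314, -0.0933,  0.2004]), np.float64(0.017038541193230613)) (array([0.5732, 0.0164, 0.0561]), np.float64(0.04371110340610823))
[ 0.4245 -0.168   0.2299]
```

```bash
python3 -m handwheel '[{"grip":1,"travel":[0.5,0.15,0],"spin":0},{"grip":1,"travel":[0.46,0.15,0.4],"spin":0},{"grip":1,"travel":[0,0,1],"spin":0},{"grip":1,"travel":[0,0,1],"spin":0},{"grip":1,"travel":[0,0,1],"spin":0},{"grip":1,"travel":[0,0,1],"spin":0},{"grip":1,"travel":[0,0,1],"spin":0},{"grip":1,"travel":[0,0,0.9],"spin":0}]'
python3 -m handwheel '[{"grip":1,"travel":[0,0,0.8],"spin":0},{"grip":1,"travel":[0,0,0],"spin":0}]'
python3 - <<'E'
from h import *
f=lambda a:cv2.resize(a[:,:,::-1],(0,0),fx=4,fy=4,interpolation=cv2.INTER_CUBIC)
t=snap('top','t5')[220:330,270:370]; s=snap('scene','s5')[180:290,330:430]
cv2.imwrite('pics/c5.png',np.hstack([f(t),f(s)]))
E
```

```text
time_s: 18.8
tcp_pos: [0.4226, -0.1922, 0.0716]
eef_rot: [180.0, 0.0, -76.6]
contact_force: [-0.4, -0.5, -0.8]
gripper_width: 0.0551
gripper_force: 60.0
time_s: 19.05
tcp_pos: [0.4215, -0.1922, 0.0514]
eef_rot: [179.8, 0.1, -76.6]
contact_force: [-0.4, 0.5, -1.1]
gripper_width: 0.0552
gripper_force: 60.0
```

View pics/c5.png

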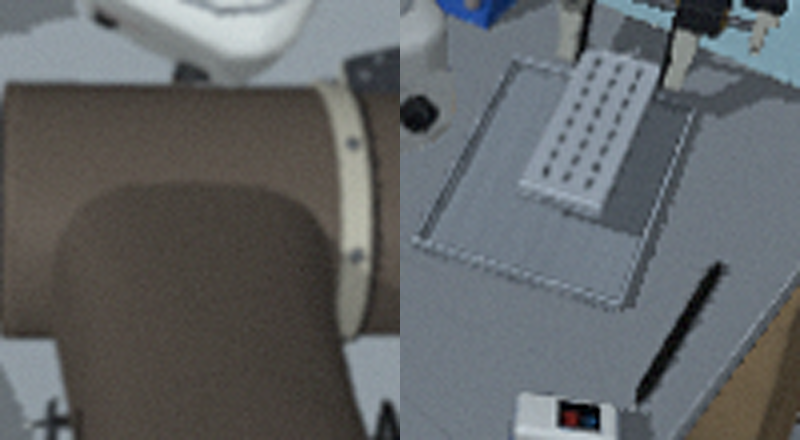

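```bash
python3 - <<'E'
from h import *
np.set_printoptions(precision=4,suppress=True)
S=lambda u,v:(330+(u-400)/4,180+v/4); C=np.array([.4175,-.1172]);ex=np.array([.972,.233]);ey=np.array([-.233,.972])
for n,p,z in [('tailR?',(522,182),.052),('tailL',(600,208),.052),('trayA',(415,240),.011),('trayB',(620,302),.011),('trayC',(518,60),.011),('trayD',(697,110),.011)]:
    q=atz('scene',S(*p),z)[:2]; print(n,q,(q-C)@ex,(q-C)@ey)
E
```

```text
tailR? [ 0.4091 -0.0367] 0.010564106437031677 0.08023339504527556
tailL [ 0.3597 -0.0468] -0.0397952404934344 0.08193737474738214
trayA [0.4525 0.0112] 0.06395425020496368 0.11668679203456782
trayB [ 0.3254 -0.0235] -0.06772350348748006 0.11254880480823103
trayC [ 0.5007 -0.1932] 0.06315507068770647 -0.09327174457411096
trayD [ 0.3735 -0.2249] -0.06787077326489542 -0.09443711168340149
```

The case is over the tray and aligned. I'll shift 8 mm to give the fingers room, then lower.

```bash
python3 -m handwheel '[{"grip":1,"travel":[0,-0.3,0],"spin":0},{"grip":1,"travel":[0,0,0.5],"spin":0},{"grip":1,"travel":[0,0,0.5],"spin":0},{"grip":1,"travel":[0,0,0.3],"spin":0},{"grip":1,"travel":[0,0,0],"spin":0}]'
python3 -m handwheel '[{"grip":1,"travel":[0,0,0.08],"spin":0},{"grip":1,"travel":[0,0,0.08],"spin":0},{"grip":1,"travel":[0,0,0.04],"spin":0},{"grip":1,"travel":[0,0,0],"spin":0}]'
```

```text
time_s: 19.77
tcp_pos: [0.4296, -0.1906, 0.0197]
eef_rot: [179.9, 0.0, -76.5]
contact_force: [0.5, 0.5, -1.2]
gripper_width: 0.0549
gripper_force: 60.0
time_s: 20.27
tcp_pos: [0.4304, -0.1906, 0.0156]
eef_rot: [-180.0, -0.0, -76.5]
contact_force: [0.0, -0.1, -0.5]
gripper_width: 0.0551
gripper_force: 60.0
```

```bash
python3 -m handwheel '[{"grip":1,"travel":[0,0,0.08],"spin":0},{"grip":1,"travel":[0,0,0],"spin":0}]'
python3 -m handwheel '[{"grip":-0.55,"travel":[0,0,0],"spin":0},{"grip":-0.55,"travel":[0,0,0],"spin":0},{"grip":-0.55,"travel":[0,0,0],"spin":0},{"grip":-0.55,"travel":[0,0,0],"spin":0}]' 20
```

```text
time_s: 20.52
tcp_pos: [0.4304, -0.1906, 0.0135]
eef_rot: [-180.0, 0.0, -76.5]
contact_force: [0.1, 0.1, -0.7]
gripper_width: 0.0551
gripper_force: 60.0
time_s: 21.02
tcp_pos: [0.4304, -0.1906, 0.0136]
eef_rot: [-180.0, -0.0, -76.5]
contact_force: [-0.8, 0.4, -0.8]
gripper_width: 0.0681
gripper_force: 0.0
```

Released at 68 mm opening. I'll lift away, then check.

```bash
python3 -m handwheel '[{"grip":-0.55,"travel":[0,0,-0.3],"spin":0},{"grip":-0.55,"travel":[0,0,-0.8],"spin":0},{"grip":-0.55,"travel":[0,0,-1],"spin":0},{"grip":-0.55,"travel":[0,0,-1],"spin":0},{"grip":-0.55,"travel":[0,0,-1],"spin":0},{"grip":-0.55,"travel":[0,0,-1],"spin":0},{"grip":-0.55,"travel":[0,0,-1],"spin":0},{"grip":-0.55,"travel":[0,0,-1],"spin":0}]'
python3 -m handwheel '[{"grip":-0.55,"travel":[1,0,0],"spin":0},{"grip":-0.55,"travel":[1,0,0],"spin":0},{"grip":-0.55,"travel":[1,0,0],"spin":0},{"grip":-0.55,"travel":[1,0,0],"spin":0},{"grip":-0.55,"travel":[1,0,0],"spin":0},{"grip":-0.55,"travel":[1,0,0],"spin":0},{"grip":-0.55,"travel":[1,0,0],"spin":0},{"grip":-0.55,"travel":[0,0,0],"spin":0}]'
python3 - <<'E'
from h import *
f=lambda a,k:cv2.resize(a[:,:,::-1],(0,0),fx=k,fy=k,interpolation=cv2.INTER_CUBIC)
t=snap('top','t6')[150:320,160:390]; s=snap('scene','s6')[180:350,200:420]
a=f(t,1.7);b=f(s,1.7);cv2.imwrite('pics/c6.png',np.hstack([a,b]))
E
```

```text
time_s: 22.02
tcp_pos: [0.4301, -0.1906, 0.1925]
eef_rot: [-180.0, -0.0, -76.5]
contact_force: [0.3, 0.6, -0.6]
gripper_width: 0.0681
gripper_force: 0.0
time_s: 23.02
tcp_pos: [0.471, -0.362, 0.191]
eef_rot: [180.0, 0.0, -76.6]
contact_force: [-0.0, 0.1, -0.0]
gripper_width: 0.0677
gripper_force: 0.0
```

View pics/c6.png

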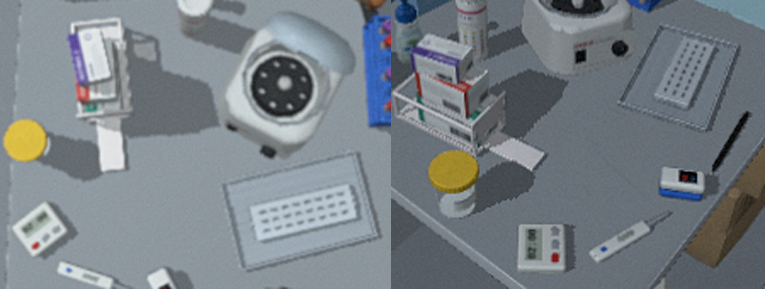

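The case lies flat and centred in the tray (top crop (303,212)). The pile stands in order on the stand (95,70), and the cup, timer and vial haven't moved. I'll hand the job in.

```bash
python3 -c "
from plant import close_job; print(close_job())"
```

```text
the job is handed in; nothing more can be done
None
```

The case is drawn out and lies flat, lid up, in the tray; the three cartons stand in order on the stand, the bystanders look unmoved in the last pictures, and the job is handed in with no verdict returned.

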